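Lock the medicine box and put its key in the dish

TASK

The medicine box is shut but not locked, and its key has been left standing in the lock. Turn the key clockwise until you feel the bolt come up solid in its keeper, without forcing it, then turn it back to where it stood, the only position where it will come out, and draw it out gently. Put the key down in the white dish, leave the box locked and shut, and do not disturb the things that stand around.

Things in the scene. Friction and masses are not known exactly. Their poses are not given: they have to be found in the camera images.
- medicine_box: white steel box with a hinged lid, fixed to the worktop, 150 mm deep (x) x 200 wide (y) x 85 high, a steel cross on its front. Origin: centre of its underside; x points from the front to the hinges at the back, z up. Its lock stands in the lid, 47 mm in front of the middle.
- keyhole (a point): centre of the top face of the round steel lock rose (40 mm across), 90 mm above the box's underside; axes as the box's. The lock turns about the vertical through it. Keyhole: 9 mm round with a slot 20.5 x 6 mm, long side front to back (x). The key lifts out only with its bit under the slot (within 4 degrees or so); else the bit is caught under the rose. The key has 0.7 mm of play.
- key: steel key with a round black ribbed grip, 66 mm long, about 40 g, loose. Origin: centre of its tip; z up along the shank; x along the width of its bit and of the steel rib on top of the grip. Shank 7 mm round; bit at the tip 18 mm wide (x), 3.4 thick (y), 14 high. Starts upright in the lock, tip 20 mm below the keyhole's face, bit and rib front to back (key x = box x).
- key_head (a point): centre of the key's round grip, 51 mm above its tip, so 31 mm above the keyhole's face at the start; axes as the key's. The grip is a cylinder 20 mm across that reaches from 36 to 66 mm above the tip; it may creep some degrees in the fingers when held weakly or turned hard. To draw the key clear of the lock, raise it by more than 30 mm.
- bolt: steel bolt hidden in the lid; origin on the lock's axis when drawn. Turning the key clockwise (from above) slides it to the box's front (-x) by 11 sin(angle) - 1 mm until it comes up solid on its keeper after 3 to 8.5 mm: at 20 to 60 degrees, not known beforehand (play and give in the grip add 5 to 20 degrees of hand turn). The drive has lost motion: the bolt stays thrown as the key goes back.
- bolt_nose (a point): front end of the bolt. Sliding the bolt takes 0.03 to 0.07 N m at the key; on the keeper the moment climbs: 0.09 to 0.14 N m seats it (the less, the further it turned); 0.18 or more may force it (over 25 N on the keeper or over 35 N between key and lock, sideways, down, up and twisting together, counts as damage). Turning anticlockwise 10 degrees or more past the start draws the bolt back.
- keeper: the steel bracket behind the box's front wall that carries the adjustable plate on which the bolt comes up solid; hidden while the lid is shut. Origin: below the keyhole, at the height of the box's underside: it does not tell where the plate is set.
- lid (a joint): hinge of the lid, rad: 0 is shut (as it starts), positive is open. It is free until the bolt is thrown: a pull of about 3 N on the key lifts it.
- dish: round shallow white ceramic dish, 120 mm across, 16 high, inner floor 5 mm above the worktop, loose, 0.3 kg. Origin: centre of its underside.
- coffee_jar: dark jar, 71 mm across, 98 high, standing by; origin at the centre of its underside. Leave it alone.
- pepper_mill: glass shaker with a steel top, 44 mm across, 90 high, standing by; origin at the centre of its underside. Leave it alone.
- lemon: yellow lemon, 78 x 55 x 56 mm, lying by; origin at its underside. Leave it alone.

How it is judged:
By the outcome, as a careful person would: the job done as asked, in the order asked, and still so for the second after the job is handed in, with the robot touching nothing.
It also fails if it takes over 64 s, if anything falls off the work surface, if the arm or the gripper's body presses on something with over 40 N, if the wrist force passes 120 N, or if a joint passes its speed limit or range.

ROBOT

A 6-joint arm with a two-finger parallel gripper is mounted at the origin on a cart in front of the work surface, level with it; the furniture and walls round the work are solid. World frame = base frame: x ahead of the robot, y to its left, z up, the work surface at z = 0. Lengths are in m, angles in rad, forces in N, time in s.
With the tool pointing down it reaches from about 0.35 to 0.775 m from the base axis. Payload 5.5 kg.
Tool frame: the origin (TCP) lies where the fingers leave the gripper's body, on its centre line; the fingertips stand env.tip_reach ahead of it and the grasp point (between the pads) lies 54 mm ahead of it (env.tip_reach is the distance from the TCP to the fingertips, in m); z points along the fingers, y is the line along which they close (so a half turn about z gives the same grasp; the last joint's range is limited). The gripper opens to 85 mm and grips with 20 to 120 N. Pads are 22 mm wide; open, the fingers measure 114 mm over their backs; the gripper's body (76 mm by 85 mm) begins 54 mm behind the grasp point. The pads swing forward as they close: fully open they stand 13 mm farther back than shut.
Start: joints at [1.153, 0.313, 0.046, 1.304, 0, 1.431], TCP at [0.158, 0.553, 0.304] pointing down, gripper open.
Joint ranges: [-2.76, 2.76], [-0.86, 1.69], [-1.03, 1.26], [-2.2, 2.34], [-1.47, 1.5], [-3.14, 3.14]. Speed limits (rad/s): [2.57, 2.57, 3.14, 3.14, 3.14, 3.14].

INTERFACE

Orientations are given as a unit quaternion [w, x, y, z].
In Python, from workcell import status, optics, hand_in, env gives the robot as it stands.
- The arm moves only by the shell command python3 -m handwheel 'ROWS' [FORCE]. ROWS is a JSON object whose one key "deltas" holds a list of rows, each a list of 5 numbers: the opening, from -1 (shut) to 1 (fully open), then the shift along the tool's x, y, z in units of 40 mm (1.0 is 40 mm), then the turn about the tool's z in units of 10 degrees (1.0 is 10 degrees). In form: {"deltas": [[jaw, x, y, z, roll], ...]}. A call has 1 to 20 rows; each row shifts and turns the commanded pose from where the row before left it, along the tool's axes as they then stand; what a row does not reach is not made up. A row lasts 1/8 s, in which the tool goes at most 62.5 mm and 10.7 degrees, less where a joint would pass 70% of its speed; a pose out of reach is approached as far as the arm can. A call is refused whole if a number of a shift passes 1 or a number of a turn 1, either way. A call with a gripper value outside its range is refused whole. The fingers move at their own pace and stop on an object; FORCE is the grip in N (left out, the last holds). Time passes only in rows, so rows that do not move let the fingers close. It gives the time, the measured TCP pose, the force, the opening and the grip force at its end, in the units of the state.
- status.get_state(): the state, without advancing time (a new reading comes with each control period).
- optics.read_camera(name): name is "side" or "top" or "wrist"; returns a dict with "frame" (400x640x3 uint8, red, green, blue), "depth" (400x640 float32, m along the optical axis (not along the pixel's ray), 0 where there is no reading), "vfov" (degrees; the focal length in pixels is half the picture's height over the tangent of half this angle, whatever the lens; pixels are square), "cx", "cy" (the principal point, pixels), "origin" and "attitude" of the camera in the world. Camera axes: x right, y down, z forward; pixel columns grow to the right and rows downward; lengths in m; the calibration is good to about 2 mm. A picture is of the moment at which its call begins.
- hand_in(): hands the job in; it is judged then, once.
The state is a dict: "clock": time; "joint_pos": joint angles; "qvel": joint speeds; "tau": joint torques, N m; "tcp_pos": TCP position; "orientation": TCP orientation; "wrist_force": force on the tool from outside, world axes, zero at the start; "ft_torque": the same for the moment, N m; "finger_gap": finger opening in m; "grip_force": force on a finger pad.
Only numpy, scipy, OpenCV 4.12 (cv2) and the standard library are available. Lean on these libraries where they do the work, as an engineer would, in place of code of your own. Each camera call takes 0.05 s, during which the arm holds its last target. There are 200 camera calls.

## Working session

There is one attempt and no reset: what is moved stays moved. The work goes in short steps, Python scripts to look and compute and a shell command to move; the robot and the scene stay as the last step left them, time stands still between calls to the robot, and variables do not carry over. Pictures are saved under pics/ and viewed, at most 10 in all, crops included, and the job is handed in when it is done.

```bash
ls; mkdir -p pics; cat > h.py <<'E'
import numpy as np, cv2
from scipy.spatial.transform import Rotation as R
from workcell import status, optics, env
def rot(q):
    q=np.asarray(q,float)
    return q if q.shape==(3,3) else R.from_quat(q[[1,2,3,0]]).as_matrix()
def cam(n):
    c=optics.read_camera(n); c['f']=200/np.tan(np.radians(c['vfov'])/2); c['R']=rot(c['attitude']); return c
def cloud(c):
    v,u=np.mgrid[0:400,0:640]; d=c['depth']
    p=np.stack([(u-c['cx'])/c['f']*d,(v-c['cy'])/c['f']*d,d],-1)
    return p@c['R'].T+np.asarray(c['origin'])
def ray(c,u,v,z):
    d=c['R']@np.array([(u-c['cx'])/c['f'],(v-c['cy'])/c['f'],1]); o=np.asarray(c['origin'])
    return o+d*(z-o[2])/d[2]
E
python3 - <<'E'
from h import *
ims=[]
for n in ['top','side']:
    c=cam(n); print(n,c['origin'],c['attitude'],c['vfov'],c['cx'],c['cy'])
    cv2.imwrite(f'pics/{n}0.png',c['frame'][:,:,::-1]); np.savez(f'{n}0.npz',**{k:c[k] for k in c})
print(status.get_state(), env.tip_reach)
E
```

```text
pics
top [ 0.53373531 -0.17503921  1.24972156] [-0.01735335  0.71269858 -0.700984    0.01951991] 42.95959915837625 321.1952180665642 207.44527983202502
side [0.19068691 0.45107513 0.47956934] [ 0.14554857 -0.22150582  0.81967332 -0.5078252 ] 50.109236602808636 314.81383859916036 193.95637246056467
{'clock': 0.1, 'joint_pos': array([ 1.15342366e+00,  3.13946747e-01,  4.50932729e-02,  1.30358907e+00,
       -3.12763293e-05,  1.43117116e+00]), 'qvel': array([ 1.61265833e-03, -1.54351521e-03,  2.97897030e-03, -5.39511310e-04,
       -3.29960028e-05, -9.47531203e-04]), 'tau': array([ 4.00610967e-03, -4.81723166e+01,  2.99244386e+01,  1.27477982e-02,
       -3.27274915e-05,  2.14234808e-05]), 'tcp_pos': array([0.15755328, 0.55264775, 0.30308601]), 'orientation': array([-2.11247514e-04,  1.38427738e-01,  9.90372194e-01, -7.95693043e-04]), 'wrist_force': array([ 0.42242371,  0.0816389 , -0.37635947]), 'ft_torque': array([-0.00147381,  0.02933854, -0.00082636]), 'grip_force': 0.0, 'finger_gap': 0.0854531440868043} 0.0726
```

View pics/top0.png

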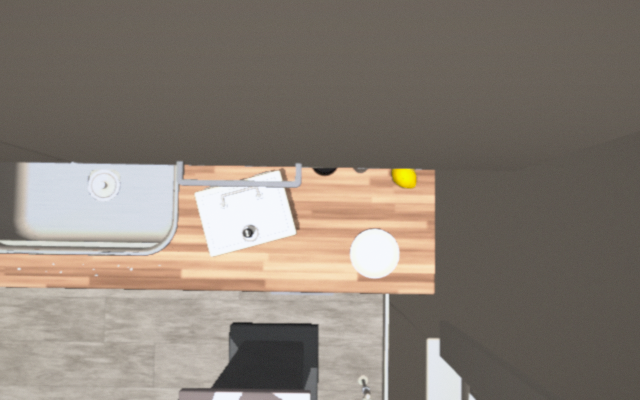

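View pics/side0.png

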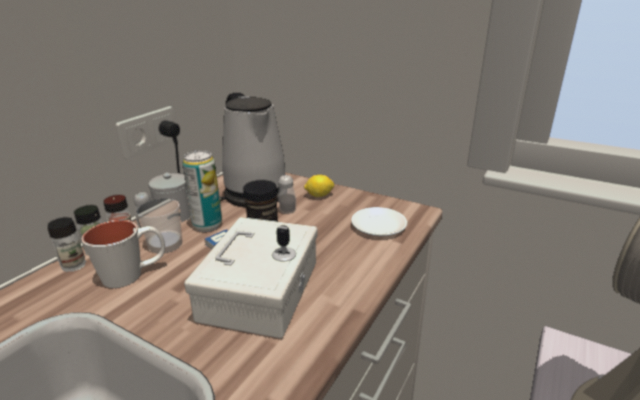

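```bash
python3 - <<'E'
from h import *
L=lambda n:{k:v for k,v in np.load(n+'0.npz').items()}
c=L('top'); P=cloud(c)
for u,v,t in [(250,232,'key'),(240,184,'bar'),(300,170,'barend'),(375,253,'dish'),(325,170,'jar'),(360,168,'mill'),(404,178,'lemon'),(220,150,'wall'),(220,240,'lid'),(330,240,'table'),(320,100,'wall')]: print(t,P[v,u].round(4))
lid=((abs(P[...,2]-.086)<.012)&(c['frame'].min(-1)>150)).astype(np.uint8)
lid[:, :190]=0; lid[:,300:]=0
lid=cv2.morphologyEx(lid,cv2.MORPH_CLOSE,np.ones((13,13)))
k=max(cv2.findContours(lid,0,1)[0],key=cv2.contourArea); r=cv2.minAreaRect(k); print(r)
b=cv2.boxPoints(r); print([ray(c,*q,.085).round(4) for q in b])
# rose/key pts
for lo,hi in[(.0875,.097),(.11,.145)]:
    m=(P[...,2]>lo)&(P[...,2]<hi); m[:,:235]=0;m[:,270:]=0;m[:215]=0;m[255:]=0
    print(lo,m.sum(),P[m].mean(0),P[m].min(0),P[m].max(0))
m=((c['frame'].min(-1)>200)).astype(np.uint8); m[:,:340]=0;m[:,410:]=0;m[:220]=0;m[285:]=0
(x,y),rad=cv2.minEnclosingCircle(max(cv2.findContours(m,0,1)[0],key=cv2.contourArea)); print('dish',x,y,rad,ray(c,x,y,.016))
# side: key grip black
s=L('side');Q=cloud(s)
m=(s['frame'].max(-1)<70).astype(np.uint8); m[:, :270]=0;m[:,297:]=0;m[:222]=0;m[260:]=0
v,u=np.nonzero(m);print('grip px',u.min(),u.max(),v.min(),v.max(),u.mean(),v.mean()); q=Q[m>0]; print(np.median(q,0),q.min(0),q.max(0)); print('ray .12',ray(s,u.mean(),v.mean(),.121))
ims=[cv2.resize(c['frame'][160:260,190:310],(480,400),interpolation=2),cv2.resize(s['frame'][205:325,180:324],(480,400),interpolation=2)]
cv2.imwrite('pics/crop1.png',np.vstack(ims)[:,:,::-1][:800] if 0 else cv2.resize(np.hstack(ims)[:,:,::-1],(800,333)))
E
```

```text
key [ 0.5355 -0.0229  0.134 ]
bar [ 0.5989 -0.0674  0.5703]
barend [ 0.6191 -0.1475  0.5708]
dish [ 4.894e-01 -3.120e-01  3.000e-04]
jar [ 0.6789 -0.1853  0.1021]
mill [ 0.6283 -0.2311  0.5318]
lemon [ 0.6695 -0.3732  0.0513]
wall [ 0.6284 -0.0589  0.6681]
lid [0.5162 0.0514 0.0874]
table [ 0.5194 -0.2012  0.0014]
wall [ 0.6286 -0.1739  0.8938]
((244.97549438476562, 213.20184326171875), (67.18582153320312, 89.06764221191406), 75.12431335449219)
[array([0.6248, 0.1161, 0.085 ]), array([ 0.6809, -0.0804,  0.085 ]), array([ 0.5323, -0.1229,  0.085 ]), array([0.4769, 0.0724, 0.085 ])]
0.0875 224 [ 0.54071231 -0.02103602  0.08929482] [ 0.4988234  -0.06008062  0.08752761] [0.57497285 0.01825016 0.09489054]
0.11 82 [ 0.53405317 -0.01758598  0.13284084] [ 0.52437077 -0.02656738  0.11197698] [ 0.5443838  -0.00712026  0.13878631]
dish 374.2073059082031 253.5 25.139724731445312 [ 0.48870802 -0.30840773  0.016     ]
grip px 277 288 229 252 282.74444444444447 237.28333333333333
[ 0.52906053 -0.01059524  0.12472613] [ 0.5232576  -0.02050466  0.09109151] [ 0.54058261 -0.00546421  0.13896575]
ray .12 [ 0.53207602 -0.01469157  0.121     ]
```

View pics/crop1.png

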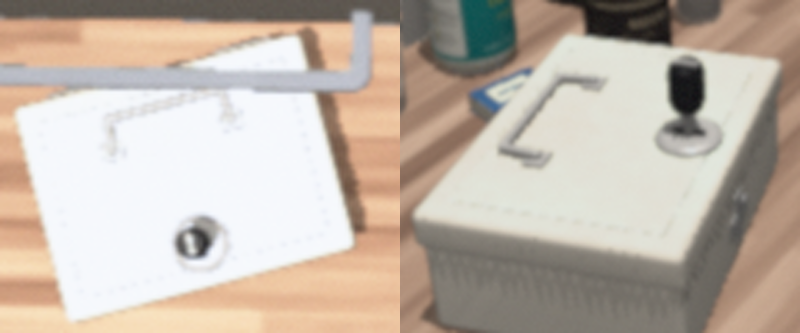

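The pictures show the box at a yaw of about 16°. The key is at top pixel (250,232), about (0.533, -0.016), the dish at (375,253), about (0.489, -0.308), and the wall cabinet and rail are at x ≥ 0.6 above z 0.53. I'll move over the key now.

```bash
python3 -m handwheel '{"deltas": [[1,-0.5,-0.4,0,0],[1,-0.8,-0.7,0,0],[1,-0.8,-0.7,0,0],[1,-0.8,-0.7,0,0],[1,-0.8,-0.7,0,0],[1,-0.8,-0.7,0,0],[1,-0.8,-0.7,0,0],[1,-0.8,-0.7,0,0],[1,-0.8,-0.7,0,0],[1,-0.8,-0.7,0,0],[1,-0.8,-0.7,0,0],[1,-0.8,-0.7,0,0],[1,-0.8,-0.7,0,0],[1,-0.8,-0.7,0,0],[1,-0.8,-0.7,0,-0.8],[1,-0.8,-0.7,0,-0.8],[1,-0.4,-0.3,0,-0.8],[1,0,0,0,-0.8],[1,0,0,0,0],[1,0,0,0,0]]}' 40
cat >> h.py <<'E'
def togo(target,yaw=None,dt=.125):
    s=status.get_state(); M=rot(s['orientation']); d=M.T@(np.asarray(target)-s['tcp_pos'])
    y=np.degrees(np.arctan2(M[1,1],M[0,1]))
    print('tcp',s['tcp_pos'].round(4),'yawY',y.round(2),'tilt',M[:,2].round(4),'units',(d/.04).round(3), 'roll units', None if yaw is None else round((y-yaw)/10,3),'t',s['clock'],'F',s['wrist_force'].round(2),'T',s['ft_torque'].round(3))
E
python3 - <<'E'
from h import *
togo([.533,-.0165,.25],106)
c=cam('wrist'); print(c['origin'],c['attitude'],c['vfov']); cv2.imwrite('pics/w1.png',c['frame'][:,:,::-1]); np.savez('w1.npz',**c)
E
```

```text
clock: 2.6
tcp_pos: [0.5394, -0.0116, 0.3037]
orientation: [-0.0, -0.139, 0.99, 0.0]
wrist_force: [0.3, 0.0, 0.5]
finger_gap: 0.0855
grip_force: 0.0
tcp [ 0.5394 -0.0116  0.3037] yawY 105.97 tilt [-5.e-04  2.e-04 -1.e+00] units [ 0.188 -0.073  1.342] roll units -0.003 t 2.6 F [0.32 0.02 0.51] T [-0.018 -0.029  0.057]
[ 0.47728594 -0.03015672  0.37379529] [0.07858616 0.59676495 0.79173015 0.10420739] 67.37723715406956
```

View pics/w1.png

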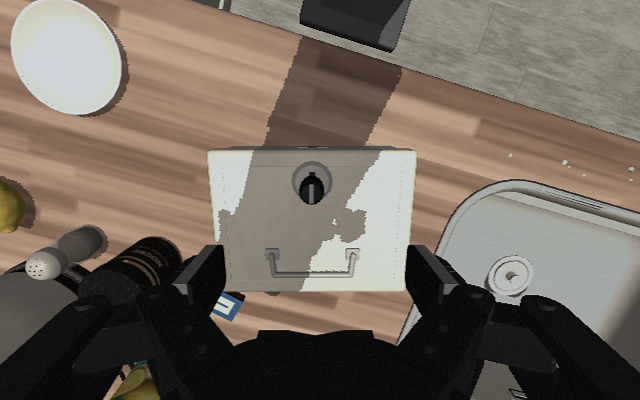

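The wrist view shows the box square to the gripper, with the rose at about (312,180) and the key's rib along the image column at about (311,190). Next I'll measure the key precisely.

```bash
python3 - <<'E'
from h import *
c=dict(np.load('w1.npz')); P=cloud(c)
g=cv2.cvtColor(c['frame'],cv2.COLOR_RGB2GRAY)
m=((P[...,2]>.13)&(P[...,2]<.15)).astype(np.uint8); m[:, :290]=0;m[:,335:]=0;m[:160]=0;m[215:]=0
v,u=np.nonzero(m); print('top',len(u),u.min(),u.max(),v.min(),v.max(),P[m>0].mean(0),np.median(P[m>0],0))
m=((P[...,2]>.1)&(P[...,2]<.15)).astype(np.uint8); m[:, :290]=0;m[:,335:]=0;m[:160]=0;m[215:]=0
print('all',P[m>0].min(0),P[m>0].max(0))
m=((P[...,2]>.08)&(P[...,2]<.1)&(c['frame'].max(-1)>40)).astype(np.uint8); m[235:]=0
k=max(cv2.findContours(m,0,1)[0],key=cv2.contourArea);x,y,w,h=cv2.boundingRect(k);print('lid',x,y,w,h)
for q in [(208,152),(416,152)]:print(ray(c,*q,.085))
m=((P[...,2]>.0875)&(P[...,2]<.096)).astype(np.uint8); m[:, :285]=0;m[:,340:]=0;m[:155]=0;m[215:]=0
v,u=np.nonzero(m);print('rose',u.min(),u.max(),v.min(),v.max()); print([ray(c,a,b,.09).round(4) for a,b in[(u.min(),180),(u.max()+1,180),(311,v.min())]])
cv2.imwrite('pics/w1c.png',cv2.resize(c['frame'][145:225,270:350],(560,560),interpolation=0)[:,:,::-1])
E
```

```text
top 482 298 323 179 204 [ 0.53333406 -0.01787691  0.13545136] [ 0.53315431 -0.01797693  0.13578075]
all [ 0.52356604 -0.02831464  0.11066103] [ 0.54464111 -0.00709354  0.1389274 ]
lid 206 149 211 86
[ 0.5346152  -0.12015514  0.085     ]
[0.47985487 0.07099641 0.085     ]
rose 290 331 161 197
[array([ 0.5383, -0.0377,  0.09  ]), array([0.5272, 0.0011, 0.09  ]), array([ 0.5151, -0.0233,  0.09  ])]
```

View pics/w1c.png

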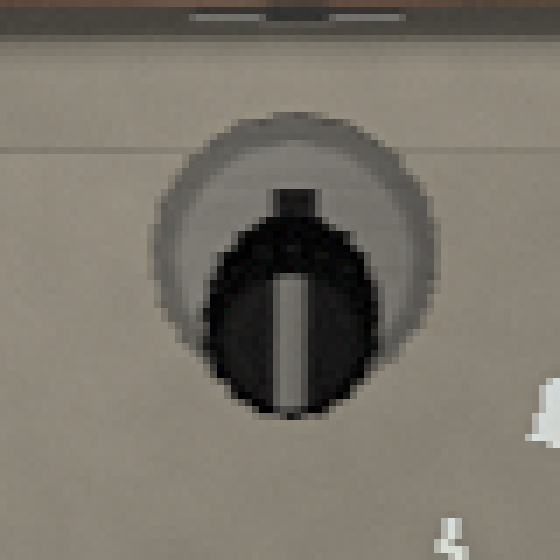

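```bash
python3 -m handwheel '{"deltas": [[1,0.18,-0.1,0.3,0],[1,0,0,0.6,0],[1,0,0,0.7,0],[1,0,0,0.7,0],[1,0,0,0.5,0],[1,0,0,0.3,0],[1,0,0,0.1,0],[1,0,0,0,0],[1,0,0,0,0]]}' 20
python3 - <<'E'
from h import *
togo([.5337,-.0175,.176],106)
E
```

```text
clock: 3.78
tcp_pos: [0.5345, -0.0177, 0.1768]
orientation: [0.001, -0.14, 0.99, -0.0]
wrist_force: [0.3, 0.1, 1.0]
finger_gap: 0.0857
grip_force: 0.0
tcp [ 0.5345 -0.0177  0.1768] yawY 106.08 tilt [ 1.6e-03 -2.0e-04 -1.0e+00] units [0.017 0.011 0.019] roll units 0.008 t 3.775 F [0.32 0.12 1.03] T [-0.04  -0.001 -0.023]
```

```bash
python3 -m handwheel '{"deltas": [[-0.3,0,0,0,0],[-0.3,0,0,0,0],[-0.3,0,0,0,0],[-0.3,0,0,0,0],[-0.4,0,0,0,0],[-0.4,0,0,0,0]]}' 20
python3 - <<'E'
from h import *
togo([.5337,-.0175,.176],106)
E
python3 -m handwheel '{"deltas": [[-0.45,0,0,0,0],[-0.5,0,0,0,0],[-0.55,0,0,0,0],[-0.6,0,0,0,0],[-0.7,0,0,0,0],[-0.8,0,0,0,0]]}' 20
python3 - <<'E'
from h import *
togo([.5337,-.0175,.176],106)
c=cam('wrist'); cv2.imwrite('pics/w2.png',c['frame'][:,:,::-1])
E
```

```text
clock: 4.53
tcp_pos: [0.5339, -0.0177, 0.1759]
orientation: [0.0, -0.14, 0.99, 0.0]
wrist_force: [0.7, 0.4, 0.1]
finger_gap: 0.0254
grip_force: 0.0
tcp [ 0.5339 -0.0177  0.1759] yawY 106.08 tilt [-0.e+00  1.e-04 -1.e+00] units [ 0.004  0.005 -0.003] roll units 0.008 t 4.525 F [0.72 0.39 0.12] T [-0.024  0.021  0.014]
clock: 5.28
tcp_pos: [0.5339, -0.0176, 0.1759]
orientation: [0.0, -0.14, 0.99, 0.0]
wrist_force: [-0.4, 0.2, 1.7]
finger_gap: 0.0197
grip_force: 20.0
tcp [ 0.5339 -0.0176  0.1759] yawY 106.09 tilt [ 1.e-04  2.e-04 -1.e+00] units [ 0.005  0.004 -0.001] roll units 0.009 t 5.275 F [-0.45  0.25  1.68] T [ 0.196  0.114 -0.024]
```

View pics/w2.png

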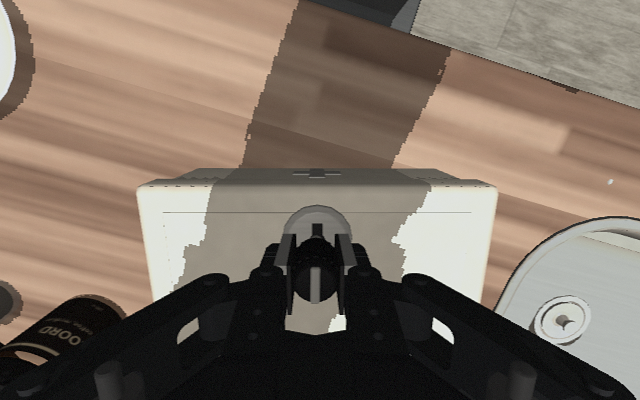

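The key stands between the pads at about (315,270), with its rib still front to back. I'll firm the grip and start turning clockwise in small steps.

```bash
python3 -m handwheel '{"deltas": [[-0.8,0,0,0,0],[-0.8,0,0,0,0],[-0.8,0,0,0,0],[-0.8,0,0,0,0]]}' 80
cat > st.py <<'E'
from h import *
togo([.5339,-.0176,.176],106)
a=[]
for i in range(4):
    optics.read_camera('top'); s=status.get_state(); a.append([*s['wrist_force'],*s['ft_torque']])
print('mean F,T',np.mean(a,0).round(3),'sd Tz',np.std(a,0)[5].round(3))
E
python3 st.py
python3 -m handwheel '{"deltas": [[-0.8,0,0,0,0.3],[-0.8,0,0,0,0.3],[-0.8,0,0,0,0.3],[-0.8,0,0,0,0]]}'
python3 st.py
```

```text
clock: 5.82
tcp_pos: [0.534, -0.0176, 0.1761]
orientation: [0.0, -0.14, 0.99, 0.0]
wrist_force: [-0.3, 1.6, 4.4]
finger_gap: 0.018
grip_force: 78.0
tcp [ 0.534  -0.0176  0.1761] yawY 106.09 tilt [ 2.e-04  2.e-04 -1.e+00] units [0.001 0.    0.001] roll units 0.009 t 5.825 F [-0.29  1.56  4.38] T [0.383 0.29  0.022]
mean F,T [-1.364e+00  1.521e+00  5.131e+00  4.250e-01  3.140e-01  3.000e-03] sd Tz 0.02
clock: 6.52
tcp_pos: [0.5339, -0.0175, 0.1761]
orientation: [0.0, -0.062, 0.998, 0.0]
wrist_force: [-1.4, 2.5, 4.7]
finger_gap: 0.0181
grip_force: 78.0
tcp [ 0.5339 -0.0175  0.1761] yawY 97.07 tilt [ 2.e-04  5.e-04 -1.e+00] units [ 0.001 -0.003  0.001] roll units -0.893 t 6.525 F [-1.38  2.49  4.72] T [0.517 0.323 0.048]
mean F,T [-1.729  2.239  5.199  0.512  0.323  0.022] sd Tz 0.034
```

```bash
python3 -m handwheel '{"deltas": [[-0.8,0.005,0.005,-0.012,0.3],[-0.8,0,0,0,0.3],[-0.8,0,0,0,0]]}'
python3 st.py
python3 -m handwheel '{"deltas": [[-0.8,0,0,0,0.3],[-0.8,0,0,0,0.2],[-0.8,0,0,0,0]]}'
python3 st.py
```

```text
clock: 7.1
tcp_pos: [0.5338, -0.0172, 0.1761]
orientation: [0.0, -0.01, 1.0, 0.0]
wrist_force: [-0.3, 2.6, 1.2]
finger_gap: 0.0178
grip_force: 78.1
tcp [ 0.5338 -0.0172  0.1761] yawY 91.13 tilt [ 1.e-04  8.e-04 -1.e+00] units [-0.002 -0.009  0.003] roll units -1.487 t 7.1 F [-0.35  2.6   1.23] T [0.687 0.002 0.022]
mean F,T [ 0.95   2.786  0.601  0.774 -0.117  0.037] sd Tz 0.022
clock: 7.68
tcp_pos: [0.5337, -0.0173, 0.1762]
orientation: [-0.0, 0.034, 0.999, 0.0]
wrist_force: [2.1, 3.9, -1.1]
finger_gap: 0.018
grip_force: 78.0
tcp [ 0.5337 -0.0173  0.1762] yawY 86.12 tilt [-1.e-04  6.e-04 -1.e+00] units [-0.006 -0.007  0.004] roll units -1.988 t 7.675 F [ 2.09  3.89 -1.09] T [ 0.962 -0.288  0.077]
mean F,T [ 1.698  4.359 -1.373  1.043 -0.286  0.023] sd Tz 0.015
```

```bash
python3 -m handwheel '{"deltas": [[-0.8,-0.003,0.008,0.006,0.3],[-0.8,0,0,0,0.2],[-0.8,0,0,0,0]]}'
python3 st.py
python3 -m handwheel '{"deltas": [[-0.8,0,0,0.002,0.3],[-0.8,0,0,0,0.2],[-0.8,0,0,0,0]]}'
python3 st.py
```

```text
clock: 8.25
tcp_pos: [0.5337, -0.0172, 0.1761]
orientation: [-0.0, 0.078, 0.997, 0.0]
wrist_force: [0.3, 4.1, -0.8]
finger_gap: 0.0181
grip_force: 78.1
tcp [ 0.5337 -0.0172  0.1761] yawY 81.1 tilt [-1.e-04  0.e+00 -1.e+00] units [-0.005 -0.009  0.004] roll units -2.49 t 8.25 F [ 0.29  4.06 -0.75] T [ 0.836 -0.098  0.049]
mean F,T [ 0.442  3.651  0.581  0.801 -0.062  0.058] sd Tz 0.032
clock: 8.82
tcp_pos: [0.5338, -0.0172, 0.1761]
orientation: [0.0, 0.121, 0.993, -0.0]
wrist_force: [-0.4, 3.9, 1.6]
finger_gap: 0.0183
grip_force: 78.1
tcp [ 0.5338 -0.0172  0.1761] yawY 76.1 tilt [ 0.e+00 -1.e-04 -1.e+00] units [-0.004 -0.009  0.004] roll units -2.99 t 8.825 F [-0.42  3.95  1.61] T [0.791 0.063 0.075]
mean F,T [-0.22   2.523  1.476  0.781  0.082  0.065] sd Tz 0.018
```

```bash
for i in 1; do python3 -m handwheel '{"deltas": [[-0.8,0,0.004,0,0.2],[-0.8,0,0,0,0.2],[-0.8,0,0,0,0]]}' >/dev/null; python3 st.py
python3 -m handwheel '{"deltas": [[-0.8,0,0,0,0.2],[-0.8,0,0,0,0.1],[-0.8,0,0,0,0]]}'>/dev/null; python3 st.py; done
```

```text
tcp [ 0.5338 -0.0172  0.1761] yawY 72.05 tilt [-1.e-04 -3.e-04 -1.e+00] units [-0.006 -0.01   0.003] roll units -3.395 t 9.4 F [-0.69  2.7   2.04] T [ 0.557  0.281 -0.017]
mean F,T [-1.429  1.985  3.082  0.452  0.297  0.051] sd Tz 0.017
tcp [ 0.5339 -0.0171  0.1761] yawY 69.07 tilt [-0.e+00 -2.e-04 -1.e+00] units [-0.005 -0.01   0.003] roll units -3.693 t 9.975 F [-1.63  1.65  2.89] T [0.196 0.36  0.142]
mean F,T [-1.603  0.447  3.176  0.215  0.38   0.13 ] sd Tz 0.015
```

```bash
sed -i 's/range(4)/range(8)/' st.py; python3 st.py; python3 -m handwheel '{"deltas": [[-0.8,0,0,0,0.1],[-0.8,0,0,0,0]]}'; python3 st.py
```

```text
tcp [ 0.5339 -0.0171  0.1761] yawY 69.08 tilt [ 0.e+00 -2.e-04 -1.e+00] units [-0.005 -0.011  0.002] roll units -3.692 t 10.175 F [-2.46  0.52  3.25] T [0.194 0.457 0.115]
mean F,T [-1.835  0.635  3.837  0.115  0.455  0.126] sd Tz 0.037
clock: 10.82
tcp_pos: [0.5339, -0.017, 0.1761]
orientation: [0.0, 0.19, 0.982, 0.0]
wrist_force: [-2.5, 1.1, 3.8]
finger_gap: 0.0184
grip_force: 78.7
tcp [ 0.5339 -0.017   0.1761] yawY 68.06 tilt [ 0.e+00  1.e-04 -1.e+00] units [-0.006 -0.013  0.002] roll units -3.794 t 10.825 F [-2.47  1.11  3.83] T [0.092 0.519 0.117]
mean F,T [-2.363  0.357  4.627  0.058  0.52   0.099] sd Tz 0.025
```

```bash
python3 -m handwheel '{"deltas": [[-0.8,0,0,-0.003,0.1],[-0.8,0,0,0,0.1],[-0.8,0,0,0,0]]}'>/dev/null; python3 st.py;  python3 -m handwheel '{"deltas": [[-0.8,0,0,0,0.1],[-0.8,0,0,0,0]]}' >/dev/null; python3 st.py
```

```text
tcp [ 0.5339 -0.017   0.1761] yawY 66.07 tilt [-1.e-04  1.e-04 -1.e+00] units [-0.007 -0.013  0.002] roll units -3.993 t 11.6 F [-2.21 -1.03  3.35] T [0.077 0.46  0.191]
mean F,T [-1.841  0.184  3.462 -0.009  0.438  0.159] sd Tz 0.023
tcp [ 0.5339 -0.017   0.1761] yawY 65.07 tilt [-0.e+00  1.e-04 -1.e+00] units [-0.007 -0.013  0.003] roll units -4.093 t 12.25 F [-2.01  0.27  2.64] T [-0.016  0.444  0.192]
mean F,T [-1.744  0.024  2.692 -0.018  0.407  0.176] sd Tz 0.037
```

The moment now climbs steadily: 0.05, 0.13, 0.16, then 0.176 N m. The bolt is solid, so I'm turning back.

```bash
python3 -m handwheel '{"deltas": [[-0.8,0,0,0,-0.3],[-0.8,0,0,0,-0.5],[-0.8,0,0,0,-0.5],[-0.8,0,0,0,-0.5],[-0.8,0,0,0,-0.5],[-0.8,0,0,0,-0.5],[-0.8,0,0,0,-0.5],[-0.8,0,0,0,-0.4],[-0.8,0,0,0,-0.3],[-0.8,0,0,0,-0.1],[-0.8,0,0,0,0],[-0.8,0,0,0,0]]}'; python3 st.py
cat > rib.py <<'E'
import sys
from h import *
c=cam('wrist'); P=cloud(c); f=c['frame'].astype(int)
# predict head-top pixel from tcp: grip top 15mm above grasp point
s=status.get_state(); M=rot(s['orientation']); t=s['tcp_pos']+M[:,2]*.039
q=c['R'].T@(t-c['origin']); u0=c['cx']+c['f']*q[0]/q[2]; v0=c['cy']+c['f']*q[1]/q[2]
u0,v0=int(u0),int(v0)
w=f[v0-22:v0+23,u0-14:u0+15]; m=(w.mean(-1)>75).astype(np.uint8)
n,l,stt,cen=cv2.connectedComponentsWithStats(m); print('px',u0,v0)
for i in range(1,n):
    if stt[i,4]<25: continue
    v,u=np.nonzero(l==i); pts=np.c_[u+u0-14,v+v0-22].astype(np.float32)
    W=np.array([ray(c,a,b,t[2])[:2] for a,b in pts]); d=W-W.mean(0); e,V=np.linalg.eigh(d.T@d); ax=V[:,1]*np.sign(V[0,1])
    print('blob',stt[i].tolist(),'yaw',np.degrees(np.arctan2(ax[1],ax[0])).round(2),'size',np.sqrt(e/len(d)*12).round(4),W.mean(0).round(4))
big=cv2.resize(c['frame'][v0-50:v0+50,u0-50:u0+50],(500,500),interpolation=0); cv2.imwrite(sys.argv[1],big[:,:,::-1])
np.savez(sys.argv[1][:-4]+'.npz',**c)
E
python3 rib.py pics/r1.png
```

```text
clock: 14.15
tcp_pos: [0.5342, -0.017, 0.1762]
orientation: [0.0, -0.14, 0.99, 0.0]
wrist_force: [1.1, 1.0, -0.6]
finger_gap: 0.0176
grip_force: 78.4
tcp [ 0.5342 -0.017   0.1762] yawY 106.05 tilt [ 6.e-04  2.e-04 -1.e+00] units [ 0.01  -0.012  0.004] roll units 0.005 t 14.15 F [ 1.09  1.04 -0.64] T [ 0.166 -0.211 -0.015]
mean F,T [ 0.673  0.525  0.006  0.154 -0.205 -0.015] sd Tz 0.02
px 316 283
blob [0, 6, 29, 39, 465] yaw 18.51 size [0.0084 0.019 ] [ 0.537  -0.0167]
```

View pics/r1.png

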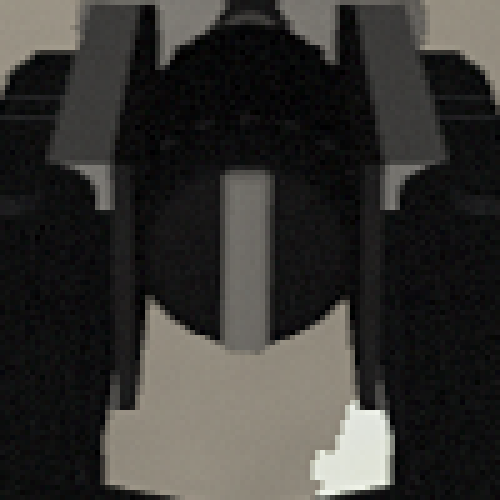

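The rib runs from crop pixel (246,170) to (245,350), nearly straight front to back. I'll measure its yaw against that of the box.

```bash
python3 - <<'E'
from h import *
def ribyaw(fn,u0,v0,r0,r1,z):
    c=dict(np.load(fn)); g=c['frame'].astype(float).mean(-1); out=[]
    for v in range(r0,r1):
        row=g[v,u0-9:u0+10]; w=np.clip(row-60,0,None); out.append([v,(w*np.arange(u0-9,u0+10)).sum()/w.sum()])
    W=np.array([ray(c,u,v,z)[:2] for v,u in out]); d=np.polyfit(W[:,0],W[:,1],1)
    print(fn,'rib yaw',np.degrees(np.arctan(d[0])).round(2),'res',np.std(W[:,1]-np.polyval(d,W[:,0])).round(5),W[[0,-1]].round(4))
ribyaw('pics/r1.npz',315,283,283-50+36,283-50+62,.137)
ribyaw('w1.npz',311,195,186,203,.137)
# box yaw from front lid edge in w1: boundary rows
c=dict(np.load('w1.npz')); P=cloud(c); z=P[...,2]
pts=[]
for u in list(range(215,405,3)):
    v=np.nonzero(z[120:180,u]>.075)[0][0]+120; pts.append(ray(c,u,v,.085)[:2])
d=np.polyfit(*np.array(pts).T[::-1],1); print('box yaw',np.degrees(np.arctan(-d[0])))
E
```

```text
pics/r1.npz rib yaw 15.54 res 1e-05 [[ 0.5278 -0.0196]
 [ 0.5387 -0.0166]]
w1.npz rib yaw 14.28 res 0.00021 [[ 0.5283 -0.019 ]
 [ 0.5412 -0.0154]]
box yaw 16.54978053975176
```

The key is within about 0.5° of the start, so I'll draw it up gently.

```bash
python3 -m handwheel '{"deltas": [[-0.8,0,0,-0.03,0],[-0.8,0,0,-0.03,0],[-0.8,0,0,0,0],[-0.8,0,0,0,0]]}'; python3 st.py
```

```text
clock: 15.1
tcp_pos: [0.5337, -0.0171, 0.1785]
orientation: [-0.0, -0.14, 0.99, 0.0]
wrist_force: [-0.4, 0.1, -0.1]
finger_gap: 0.0178
grip_force: 78.4
tcp [ 0.5337 -0.0171  0.1785] yawY 106.08 tilt [-3.e-04  0.e+00 -1.e+00] units [-0.001 -0.014  0.064] roll units 0.008 t 15.1 F [-0.43  0.14 -0.06] T [ 0.007  0.084 -0.007]
mean F,T [-0.421 -0.08  -0.557 -0.003  0.105 -0.029] sd Tz 0.028
```

```bash
python3 -m handwheel '{"deltas": [[-0.8,0,0,-0.04,0],[-0.8,0,0,-0.04,0],[-0.8,0,0,-0.04,0],[-0.8,0,0,-0.04,0],[-0.8,0,0,0,0],[-0.8,0,0,0,0]]}'; python3 st.py
```

```text
clock: 16.25
tcp_pos: [0.534, -0.017, 0.185]
orientation: [0.0, -0.14, 0.99, 0.0]
wrist_force: [-0.2, 0.3, -0.8]
finger_gap: 0.0178
grip_force: 78.4
tcp [ 0.534 -0.017  0.185] yawY 106.09 tilt [ 3.e-04  0.e+00 -1.e+00] units [ 0.005 -0.014  0.226] roll units 0.009 t 16.25 F [-0.16  0.3  -0.82] T [ 0.026  0.014 -0.001]
mean F,T [-0.072  0.123 -0.317  0.027 -0.012 -0.006] sd Tz 0.036
```

```bash
python3 -m handwheel '{"deltas": [[-0.8,0,0,-0.06,0],[-0.8,0,0,-0.08,0],[-0.8,0,0,-0.08,0],[-0.8,0,0,-0.08,0],[-0.8,0,0,-0.08,0],[-0.8,0,0,-0.1,0],[-0.8,0,0,-0.1,0],[-0.8,0,0,-0.15,0],[-0.8,0,0,-0.3,0],[-0.8,0,0,-0.4,0],[-0.8,0,0,-0.3,0],[-0.8,0,0,0,0],[-0.8,0,0,0,0]]}'; python3 st.py
python3 - <<'E'
from h import *
togo([.4887,-.3084,.2],106)
c=cam('side'); cv2.imwrite('pics/s2.png',c['frame'][:,:,::-1])
c=cam('wrist'); P=cloud(c); z=P[...,2]
m=((c['frame'].min(-1)>120)&(z>.002)&(z<.03)).astype(np.uint8); m[:,250:]=0
k=max(cv2.findContours(m,0,1)[0],key=cv2.contourArea); x,y,w,h=cv2.boundingRect(k); (ex,ey),_,_=cv2.fitEllipse(k); print(x,y,w,h,'dish w',ray(c,ex,ey,.016))
E
```

```text
clock: 18.27
tcp_pos: [0.5338, -0.017, 0.254]
orientation: [-0.0, -0.14, 0.99, 0.0]
wrist_force: [-0.4, -0.2, 0.3]
finger_gap: 0.018
grip_force: 78.4
tcp [ 0.5338 -0.017   0.254 ] yawY 106.08 tilt [-1.e-04  1.e-04 -1.e+00] units [ 1.00e-03 -1.50e-02  1.95e+00] roll units 0.008 t 18.275 F [-0.44 -0.19  0.31] T [ 0.034  0.05  -0.013]
mean F,T [-0.034 -0.129 -0.368 -0.013 -0.012  0.002] sd Tz 0.038
tcp [ 0.5338 -0.017   0.2539] yawY 106.08 tilt [-4.e-04  2.e-04 -1.e+00] units [ 3.101 -6.687  1.347] roll units 0.008 t 18.675 F [ 0.13 -0.16 -0.26] T [ 0.038  0.033 -0.031]
0 0 94 121 dish w [ 0.49052664 -0.2986654   0.016     ]
```

View pics/s2.png

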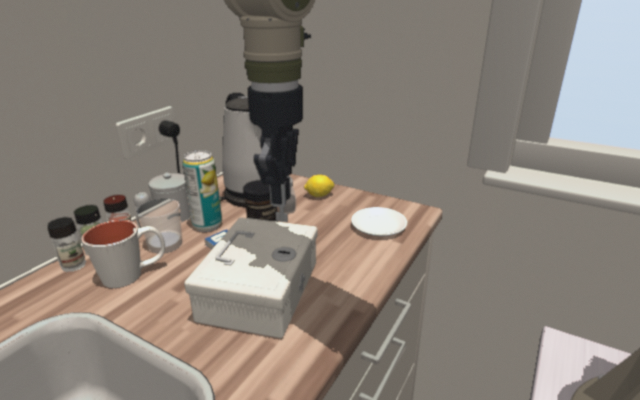

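The key is out of the lock and the box is shut, with the rose empty at (284,254). Now I'll carry the key over to the dish, offset so that it can be laid down across the middle.

```bash
python3 -m handwheel '{"deltas": [[-0.8,0.2,-0.4,0,0],[-0.8,0.3,-0.7,0,0],[-0.8,0.3,-0.8,0,0],[-0.8,0.3,-0.8,0,0],[-0.8,0.4,-0.8,0,0],[-0.8,0.4,-0.8,0,0],[-0.8,0.3,-0.8,0,0],[-0.8,0.3,-0.8,0,0],[-0.8,0.3,-0.8,0,0],[-0.8,0.2,-0.5,0,0],[-0.8,0.1,-0.23,0.2,0],[-0.8,0,0,0.5,0],[-0.8,0,0,0.7,0],[-0.8,0,0,0.7,0],[-0.8,0,0,0.5,0],[-0.8,0,0,0.3,0],[-0.8,0,0,0.2,0],[-0.8,0,0,0,0],[-0.8,0,0,0,0]]}'
python3 - <<'E'
from h import *
togo([.497,-.337,.110],106)
E
```

```text
clock: 21.15
tcp_pos: [0.4975, -0.3372, 0.1309]
orientation: [0.0, -0.14, 0.99, -0.0]
wrist_force: [0.5, 0.8, -0.2]
finger_gap: 0.0179
grip_force: 78.4
tcp [ 0.4975 -0.3372  0.1309] yawY 106.09 tilt [ 1.1e-03 -8.0e-04 -1.0e+00] units [0.01  0.009 0.523] roll units 0.009 t 21.15 F [ 0.51  0.76 -0.2 ] T [-0.02  -0.024 -0.022]
```

```bash
python3 -m handwheel '{"deltas": [[-0.8,0,0,0.2,0],[-0.8,0,0,0.15,0],[-0.8,0,0,0.05,0],[-0.8,0,0,0.03,0],[-0.8,0,0,0,0]]}'
python3 -m handwheel '{"deltas": [[-0.8,0,0,0.02,0],[-0.8,0,0,0.02,0],[-0.8,0,0,0,0]]}'
python3 st.py | tail -1
```

```text
clock: 21.78
tcp_pos: [0.4971, -0.337, 0.1129]
orientation: [0.0, -0.14, 0.99, 0.0]
wrist_force: [0.3, -0.4, -0.1]
finger_gap: 0.0178
grip_force: 78.4
clock: 22.15
tcp_pos: [0.4971, -0.3369, 0.1113]
orientation: [0.0, -0.14, 0.99, 0.0]
wrist_force: [0.7, 0.9, -1.4]
finger_gap: 0.018
grip_force: 78.4
mean F,T [-0.117 -0.027 -0.632 -0.002  0.001 -0.005] sd Tz 0.027
```

```bash
python3 -m handwheel '{"deltas": [[-0.8,0,0,0.02,0],[-0.8,0,0,0,0]]}' | grep force
python3 st.py | tail -1
python3 -m handwheel '{"deltas": [[-0.8,0,0,0.02,0],[-0.8,0,0,0,0]]}'| grep force
python3 st.py
```

```text
wrist_force: [-1.4, 1.0, 4.9]
grip_force: 78.9
mean F,T [-1.462e+00  1.333e+00  5.697e+00  3.090e-01  3.020e-01 -2.000e-03] sd Tz 0.021
wrist_force: [-2.6, 1.6, 10.5]
grip_force: 79.6
tcp [ 0.4973 -0.337   0.1111] yawY 106.09 tilt [ 9.e-04 -6.e-04 -1.e+00] units [-3.094  7.417 -1.627] roll units 0.009 t 23.45 F [-2.64  1.58 10.51] T [ 0.569  0.543 -0.015]
mean F,T [-1.9300e+00  2.1180e+00  1.0291e+01  5.6000e-01  5.4000e-01 -4.0000e-03] sd Tz 0.028
```

```bash
python3 -m handwheel '{"deltas": [[-0.8,0,0,-0.03,0],[-0.6,0,0,0,0],[-0.5,0,0,0,0],[-0.46,0,0,0,0],[-0.42,0,0,0,0],[-0.42,0,0.05,0,0],[-0.42,0,0.05,0,0],[-0.42,0,0.05,0,0],[-0.42,0,0.05,0,0],[-0.42,0,0,0,0]]}' 20
python3 - <<'E'
from h import *
togo([.497,-.337,.110],106)
c=cam('side'); a=cv2.resize(c['frame'][130:260,330:460],(400,400),interpolation=2)
w=cam('wrist'); b=cv2.resize(w['frame'],(640,400))
cv2.imwrite('pics/d1.png',cv2.resize(np.hstack([a,b]),(800,308))[:,:,::-1])
E
```

```text
clock: 25.1
tcp_pos: [0.4948, -0.329, 0.1109]
orientation: [0.0, -0.14, 0.99, 0.0]
wrist_force: [0.6, 0.6, -0.8]
finger_gap: 0.0249
grip_force: 0.0
tcp [ 0.4948 -0.329   0.1109] yawY 106.09 tilt [-0.e+00  2.e-04 -1.e+00] units [ 0.003 -0.207  0.024] roll units 0.009 t 25.1 F [ 0.56  0.58 -0.78] T [ 0.02   0.035 -0.007]
```

View pics/d1.png

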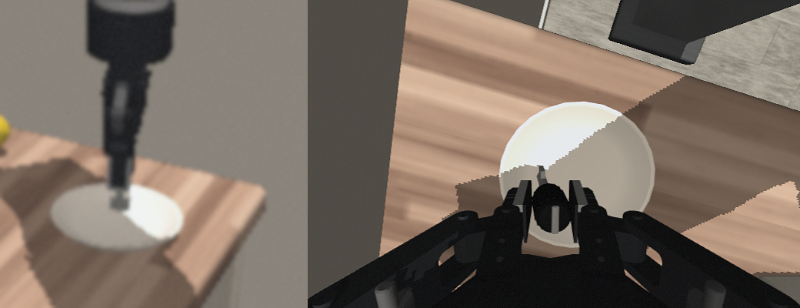

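The key's tip stands at the left side of the dish and it leans toward the dish centre, as planned. I'll open slowly, then lift.

```bash
python3 -m handwheel '{"deltas": [[-0.3,0,0,0,0],[-0.2,0,0,0,0],[-0.1,0,0,0,0],[0,0,0,0,0],[0.1,0,0,0,0],[0.25,0,0,0,0],[0.4,0,0,0,0],[0.6,0,0,0,0],[0.8,0,0,0,0],[0.8,0,0,0,0],[0.8,0,0,-0.1,0],[0.8,0,0,-0.1,0],[0.8,0,0,-0.2,0],[0.8,0,0,-0.4,0],[0.8,0,0,-0.8,0],[0.8,0,0,-0.8,0],[0.8,0,0,-0.8,0],[0.8,0,0,-0.5,0],[0.8,0,0,0,0]]}'
python3 - <<'E'
from h import *
c=cam('side'); a=cv2.resize(c['frame'][130:260,330:460],(400,400),interpolation=2)
w=cam('wrist'); np.savez('d2.npz',**w)
cv2.imwrite('pics/d2.png',cv2.resize(np.hstack([a,w['frame']]),(800,308))[:,:,::-1])
E
```

```text
clock: 27.58
tcp_pos: [0.4957, -0.33, 0.2619]
orientation: [0.002, -0.14, 0.99, -0.002]
wrist_force: [0.6, -0.4, -0.1]
finger_gap: 0.0766
grip_force: 0.0
```

View pics/d2.png

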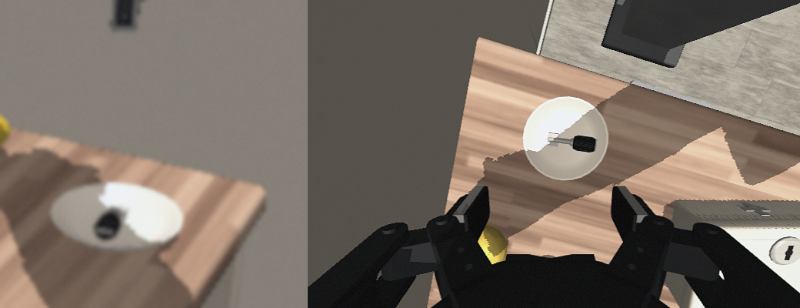

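The key lies fully inside the dish, around (570,143), the box is shut with its keyhole empty, and the gripper is clear. I'm handing in.

```bash
python3 -m handwheel '{"deltas": [[0.8,0,0,0,0],[0.8,0,0,0,0],[0.8,0,0,0,0],[0.8,0,0,0,0]]}' | head -2; python3 -c "
from workcell import hand_in; print(hand_in())"
```

```text
clock: 28.18
tcp_pos: [0.4948, -0.3292, 0.2587]
the job is handed in; nothing more can be done
None
```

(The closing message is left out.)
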